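Latch the loaded shuttle of a marking fixture at its stop pin

ROBOT

A 6-joint arm with a two-finger parallel gripper is mounted at the origin on a cart in front of the work surface, level with it; the furniture and walls round the work are solid. World frame = base frame: x ahead of the robot, y to its left, z up, the work surface at z = 0. Lengths are in m, angles in rad, forces in N, time in s.
With the tool pointing down it reaches from about 0.325 to 0.875 m from the base axis. Payload 4.4 kg.
Tool frame: the origin (TCP) lies midway between the tips of the shut fingers; the grasp point (between the pads) lies bot.pinch_z behind it (bot.pinch_z is the distance from the TCP to the grasp point, in m); y points along the fingers, z is the direction in which the jaws open and shut, and the axes are right-handed (so a half turn about y gives the same grasp; the last joint's range is limited). The gripper opens to 85 mm and grips with 20 to 120 N. Pads are 22 mm wide; open, the fingers measure 114 mm over their backs; the gripper's body (76 mm by 85 mm) begins 54 mm behind the grasp point. The pads swing forward as they close: fully open they stand 13 mm farther back than shut.
Start: joints at [-1.276, 0.207, 1.542, -0, 1.393, -0.15], TCP at [0.247, -0.519, 0.231] pointing down, gripper open.
Joint ranges: [-2.73, 2.73], [-0.86, 2.22], [0.23, 2.46], [-1.11, 4.25], [0.08, 2.63], [-2.82, 2.82]. Speed limits (rad/s): [2.79, 2.79, 3.14, 3.14, 3.14, 3.14].

INTERFACE

Orientations are given as a rotation vector (axis times angle).
In Python, from plant import read_state, viewer, job, bot gives the robot as it stands. The module is installed in compiled form; this text tells all that it offers.
- The arm moves only by the tool step_arm, never from a script. Its argument "targets" is text: rows parted by semicolons, each of 7 numbers parted by spaces: the shift along the tool's x, y, z in units of 30 mm (1.0 is 30 mm), then the turn, a rotation vector about the tool's x, y, z in units of 0.12 rad (1.0 is 0.12 rad), then the closure, from 0 (fully open) to 1 (shut). In form: x y z ax ay az claw; .... A call has exactly 8 rows; each row shifts and turns the pose as measured when the row begins, along the tool's axes as they then stand; what a row does not reach is not made up. A row lasts 1/10 s, in which the tool goes at most 50 mm and 8.59 degrees, less where a joint would pass 70% of its speed; a pose out of reach is approached as far as the arm can. A call with a number of a shift or a turn outside -1 to 1 is refused whole. A call with a gripper value outside its range is refused whole. The fingers move at their own pace and stop on an object; "newtons" is the grip in N (left out, the last holds). Time passes only in rows, so rows that do not move let the fingers close, or fill a call up. It gives the time, the measured TCP pose, the force and the opening at its end, in the units of the state.
- read_state(): the state, without advancing time (a new reading comes with each control period).
- viewer.capture(name): name is "side" or "top"; returns a dict with "img" (400x640x3 uint8, blue, green, red), "z_map" (400x640 float32, m along the optical axis (not along the pixel's ray), 0 where there is no reading), "fx", "fy", "cx", "cy" (pixels), "R" (3x3) and "t" (3): a world point X has camera coordinates R X + t. Camera axes: x right, y down, z forward; pixel columns grow to the right and rows downward; lengths in m; the calibration is good to about 2 mm. A picture is of the moment at which its call begins.
- job.job_done(): hands the job in, once; it reports no verdict.
The state is a dict: "time_s": time; "joint_pos": joint angles; "joint_vel": joint speeds; "joint_torque": joint torques, N m; "tcp_pos": TCP position; "ee_rot": TCP orientation; "wrist_force": force on the tool from outside, world axes, zero at the start; "moment": the same for the moment, N m; "finger_gap": finger opening in m.
Only numpy, scipy, OpenCV 4.12 (cv2) and the standard library are available. Lean on these libraries where they do the work, as an engineer would, in place of code of your own. Each camera call takes 0.05 s, during which the arm holds its last target.

TASK

With the fingertips, push the push plate of the shuttle that carries the black collar away from the robot until it has passed its stop pin, then let go, so that its spring brings it back against the pin and it stays latched in the middle of its travel, with the collar still standing in its nest under the punch. Only push: do not grip the plate, touch the collar or plug, or pick anything up, and leave the other shuttle, with the cream plug, in its home position and the loose parts on and beside the fixture where they are.

Things in the scene. Friction and masses are not known exactly. Their poses are not given: they have to be found in the camera images.
- fixture: Twin-lane marking fixture fixed to the bench: dark base plate 250 x 204 x 12 mm; origin under its centre, x = push direction (away from robot), y left, z up. Lanes at y = +46 (left) and -46 mm (right). A bridge with two punches crosses at x = +51, bar 108 to 128 mm up, posts at y = +-92. Brackets of the stop pins beside the lanes at x = -30, y = +-73 to 100 mm, top 62 mm up.
- shuttle_left_plate (a point): Centre of the near, pushed face of the left shuttle's upright push plate, 38 mm above the bench; plate 30 mm wide (y), from 16 to 56 mm above the bench, wrapped at back and side edges by a dark steel backing 4 mm behind the face (34 x 12 mm in all); to touch that is to grip. x axis = push direction. At home the face is flush with the base plate's near edge, bare bench before it.
- shuttle_right_plate (a point): The same for the right shuttle.
- shuttle_left (a joint): Travel of the left shuttle, m: 0 home (near the robot), 0.036 latched, 0.065 hard end stop. A damped spring drives it home: 2.5 N at home, 5 N latched, 7 N at the end, plus 1.5 N when pushed at 50 mm/s. Its ramped tooth lifts the stop pin (up to 1 N more) and is past it at 0.037; let go beyond 0.042, it comes back to 0.036 within 0.5 s and the pin holds it. Let go earlier, it returns home.
- shuttle_right (a joint): The same for the right shuttle.
- shuttle_left_nest (a point): Centre of the floor of the left shuttle's nest, a grey square tray 47 mm wide inside with 3 mm walls up to 35 mm above the bench, nest floor 26 mm above the bench, 140 mm ahead of the pushed face.
- shuttle_right_nest (a point): The same for the right shuttle.
- pin_left (a joint): Lift of the left stop pin in m: 0 down, up to about 0.009 on the tooth. An 8 mm steel pin with a round black head 17 mm wide, top of the head 72 mm above the bench when down. It drops by its own spring.
- pin_right (a joint): The same for the right stop pin.
- collar: Black round collar, 43 mm across, 36 mm high, open in the middle, standing loose in one of the two nests (which one varies), origin at the centre of its underside, z up. To be brought to the latched position.
- hex_plug: Cream six-sided plug, 32 mm across, 18 mm high, loose in the other nest; origin at the centre of its underside.
- jar: Small white jar with black lid, 34 mm across and high, loose on the bench beside the fixture; bystander.
- fitting: Steel threaded hexagon fitting, 60 mm long, 30 mm wide, 26 mm high, lying loose on the bench beside the fixture; bystander.
- spacer: Black stepped spacer, 22 mm across, 32 mm high, standing loose on the fixture's base plate between the two lanes; bystander.

How it is judged:
By the outcome, as a careful person would: the job done as asked, in the order asked, and still so for the second after the job is handed in, with the robot touching nothing.
It also fails if it takes over 40 s, if anything falls off the work surface, if the arm or the gripper's body presses on something with over 40 N, if the wrist force passes 120 N, or if a joint passes its speed limit or range.

## Working session

There is one attempt and no reset: what is moved stays moved. The work goes in short steps, Python scripts to look and compute and a tool call to move; the robot and the scene stay as the last step left them, time stands still between calls to the robot, and variables do not carry over. Pictures are saved under pics/ and viewed, and the job is handed in when it is done.

Besides the shell and the picture viewer there is one more tool, called after ">>>" as name(argument=value, ...) on one line, values as JSON. step_arm: Moves the arm, as the interface text tells. Its arguments: {"type":"object","properties":{"targets":{"type":"string"},"newtons":{"type":"number"}},"required":["targets"]}

```bash
mkdir -p pics; python3 - <<'E'
from plant import read_state, viewer, bot
import cv2,numpy as np
s=read_state();print({k:np.round(v,3) for k,v in s.items()}, bot.pinch_z)
for n in("side","top"):
    c=viewer.capture(n);cv2.imwrite(f"pics/{n}0.png",c["img"]);print(n,c["fx"],c["cx"],c["cy"],c["R"],c["t"])
    np.savez(f"{n}0.npz",**c)
E
```

```text
{'time_s': np.float64(0.0), 'joint_pos': array([-1.276,  0.207,  1.543, -0.   ,  1.393, -0.15 ]), 'joint_vel': array([0.   , 0.001, 0.001, 0.001, 0.   , 0.001]), 'joint_torque': array([-1.0000e-03, -3.8304e+01, -2.9160e+01, -0.0000e+00,  1.1000e-02,
        0.0000e+00]), 'tcp_pos': array([ 0.247, -0.518,  0.23 ]), 'ee_rot': array([-0.447,  1.977, -1.973]), 'wrist_force': array([-0.131,  0.477, -0.637]), 'moment': array([ 0.016,  0.001, -0.037]), 'finger_gap': np.float64(0.085)} 0.0187
side 495.8743439219964 317.9081600874516 196.66231340840656 [[-0.82309865 -0.56770837  0.01469079]
 [-0.30406789  0.41871315 -0.85569972]
 [ 0.47963667 -0.70879228 -0.51726411]] [0.37745084 0.2616827  0.5488187 ]
top 411.1881302105999 324.1117936392818 193.99053574872067 [[-0.00489107 -0.99912857 -0.0414509 ]
 [-0.99258053  0.00988668 -0.1211864 ]
 [ 0.12149061  0.04055063 -0.99176392]] [-0.13871881  0.56950032  0.83793167]
```

View pics/side0.png

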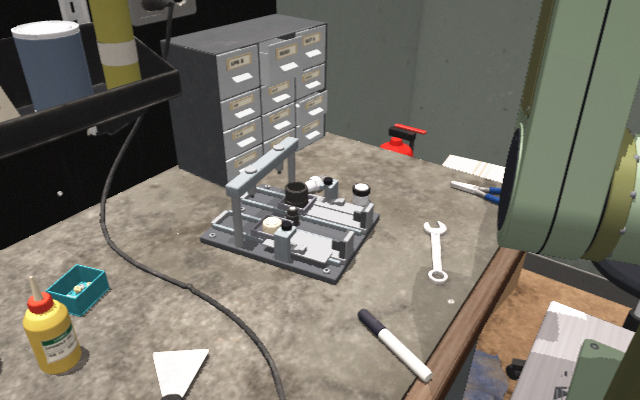

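View pics/top0.png

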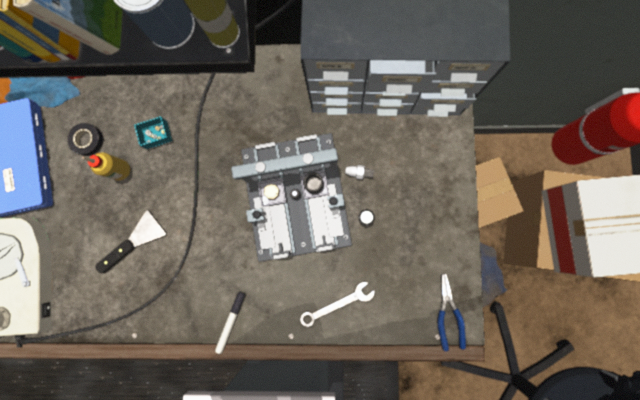

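```bash
cat > h.py <<'E'
import numpy as np,cv2
def P(c,u,v,z=None):
    R,t=c["R"],c["t"]
    ray=np.array([(u-c["cx"])/c["fx"],(v-c["cy"])/c["fy"],1.])
    if z is None: return R.T@(ray*c["z_map"][int(round(v)),int(round(u))]-t)
    o=-R.T@t; d=R.T@ray
    return o+d*(z-o[2])/d[2]
def J(c,X):
    q=c["R"]@np.asarray(X)+c["t"]; return c["fx"]*q[0]/q[2]+c["cx"],c["fy"]*q[1]/q[2]+c["cy"]
E
python3 - <<'E'
from h import *
c=np.load("top0.npz");cv2.imwrite("pics/t0z.png",cv2.resize(c["img"][120:270,220:390],None,fx=4,fy=4,interpolation=cv2.INTER_CUBIC))
c=np.load("side0.npz");cv2.imwrite("pics/s0z.png",cv2.resize(c["img"][130:280,195:395],None,fx=4,fy=4,interpolation=cv2.INTER_CUBIC))
E
```

```text
(no output)
```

View pics/t0z.png

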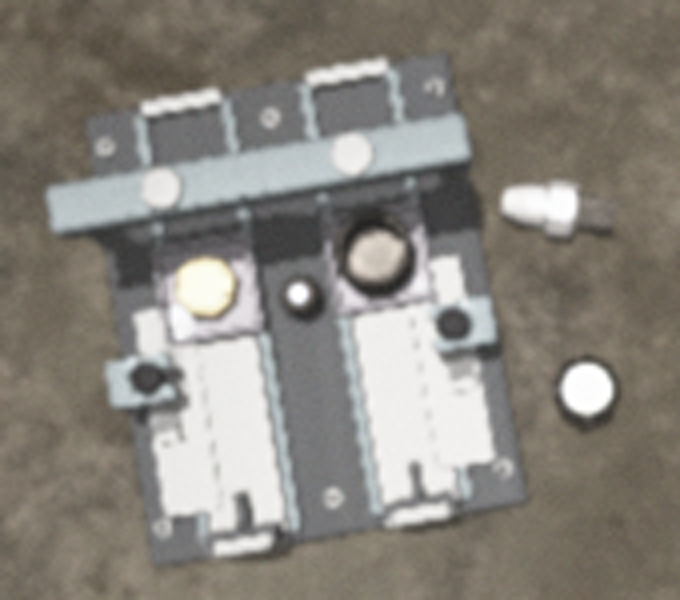

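View pics/s0z.png

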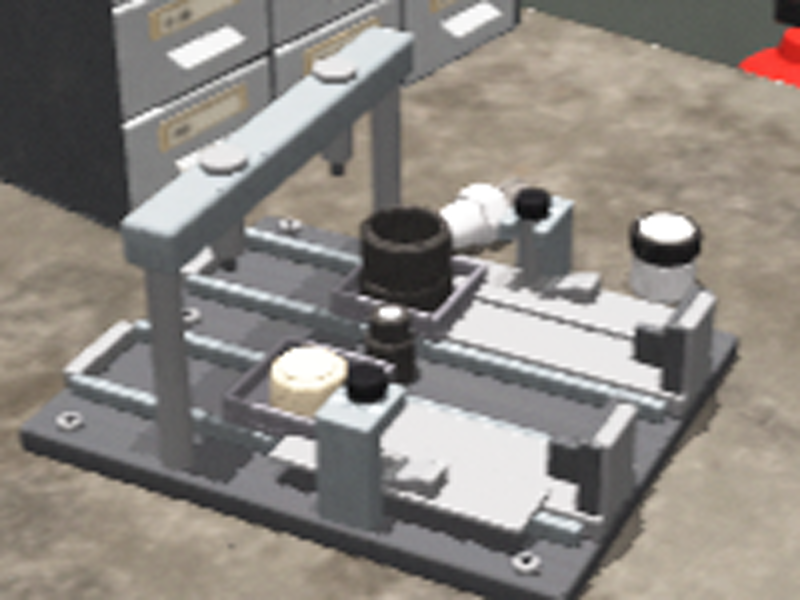

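```bash
cat > fit.py <<'E'
from h import *
from scipy.optimize import least_squares
T=np.load("top0.npz");S=np.load("side0.npz")
tz=lambda u,v:((u-1.5)/4+220,(v-1.5)/4+120); sz=lambda u,v:((u-1.5)/4+195,(v-1.5)/4+130)
obs=[(T,tz(155,565),(-.125,.102,.012)),(T,tz(525,498),(-.125,-.102,.012)),(T,tz(447,54),(.125,-.102,.012)),(T,tz(87,118),(.125,.102,.012)),
(S,sz(738,338),(-.125,-.102,.012)),(S,sz(22,433),(.125,.102,.012)),
(T,tz(454,323),(-.03,-.082,.072)),(T,tz(146,377),(-.03,.082,.072)),(S,sz(534,196),(-.03,-.082,.072)),(S,sz(367,375),(-.03,.082,.072))]
def W(p,X): 
    c,s=np.cos(p[2]),np.sin(p[2]); return np.array([p[0]+c*X[0]-s*X[1],p[1]+s*X[0]+c*X[1],X[2]])
def f(p): return np.concatenate([np.subtract(J(c,W(p,(X[0],X[1]+ (np.sign(X[1])*p[3] if X[2]>.05 else 0),X[2]))),o) for c,o,X in obs])
r=least_squares(f,[.5,0,0,0]);p=r.x
if __name__=="__main__":
    print(p,np.round(r.fun.reshape(-1,2),1))
    for y in(-.046,.046):
        print(W(p,(-.125,y,.038)))
    rx=W(p,(-.125,-.046,.056)); print(J(T,rx),J(S,rx))
    # depth check plate top right / spacer etc
    z=P(T,*tz(418,515)); print("plate top pt",z)
    print("collar",P(T,*tz(375,222)),W(p,(.015,-.046,.062)))
    im=T["img"].copy()
E
python3 fit.py
```

```text
[ 0.56595395 -0.07843716  0.1689678  -0.00269559] [[-1.   1.3]
 [ 0.7  1.4]
 [-0.4 -0.3]
 [-1.2  0.3]
 [ 0.5 -2.2]
 [-1.1 -2.5]
 [-0.5  0.3]
 [-0.9  0.7]
 [-0.3 -1.3]
 [-0.2 -1.6]]
[ 0.45046968 -0.14480269  0.038     ]
[ 0.4349985  -0.05411287  0.038     ]
(np.float64(324.8207268832146), np.float64(250.45871747769903)) (np.float64(370.95105936111713), np.float64(206.21812536127857))
plate top pt [ 0.45467394 -0.14350848  0.05824076]
collar [ 0.60695171 -0.12112887  0.04473537] [ 0.58847592 -0.1212596   0.062     ]
```

```bash
cat > go.py <<'E'
from fit import *
from scipy.spatial.transform import Rotation as Ro
from plant import read_state
def rep(target,jaw):
    s=read_state();A=Ro.from_rotvec(s["ee_rot"]).as_matrix()
    z=np.array([np.cos(jaw),np.sin(jaw),0]); 
    if z@A[:,2]<0: z=-z
    y=np.array([0,0,-1.]);x=np.cross(y,z);G=np.stack([x,y,z],1)
    print("t",s["time_s"],"pos",np.round(s["tcp_pos"],4),"gap",s["finger_gap"],"F",np.round(s["wrist_force"],2),"q",np.round(s["joint_pos"],2))
    print("axes",np.round(A,3).tolist())
    print("shift units",np.round(A.T@(target-s["tcp_pos"])/.03,2),"turn units",np.round(Ro.from_matrix(A.T@G).as_rotvec()/.12,2))
    d=W(p,(0,0,0)); c,sn=np.cos(p[2]),np.sin(p[2]); e=s["tcp_pos"]-d
    print("fixture coords",np.round([c*e[0]+sn*e[1],-sn*e[0]+c*e[1],e[2]],4))
E
python3 - <<'E'
from go import *
t=W(p,(-.125-.06,-.046,.036));print(t)
rep(t,p[2]);rep(t,p[2]+np.pi/2)
E
```

```text
[ 0.39132414 -0.15489258  0.036     ]
t 0.1 pos [ 0.2472 -0.5184  0.2302] gap 0.08534835440737577 F [-0.51 -0.16 -0.13] q [-1.28  0.21  1.54  0.    1.39 -0.15]
axes [[-0.903, -0.001, 0.43], [-0.43, 0.002, -0.903], [-0.0, -1.0, -0.002]]
shift units [-9.55  6.5  -8.86] turn units [ 1.000e-02 -1.079e+01 -1.000e-02]
fixture coords [-0.3882 -0.3801  0.2302]
t 0.1 pos [ 0.2472 -0.5184  0.2302] gap 0.08534835440737577 F [-0.51 -0.16 -0.13] q [-1.28  0.21  1.54  0.    1.39 -0.15]
axes [[-0.903, -0.001, 0.43], [-0.43, 0.002, -0.903], [-0.0, -1.0, -0.002]]
shift units [-9.55  6.5  -8.86] turn units [ 0.02  2.3  -0.  ]
fixture coords [-0.3882 -0.3801  0.2302]
```

>>> step_arm(targets="-1 0 -0.9 0 0.3 0 1; -1 0 -0.9 0 0.3 0 1; -1 0 -0.9 0 0.3 0 1; -1 0 -0.9 0 0.3 0 1; -1 0 -0.9 0 0.3 0 1; -1 0 -0.9 0 0.3 0 1; -1 0 -0.9 0 0.3 0 1; 0 0 0 0 0 0 1", newtons=20)

```text
time_s: 0.9
tcp_pos: [0.3855, -0.262, 0.2258]
ee_rot: [-0.192, 2.14, -2.12]
wrist_force: [0.1, 0.1, -0.4]
finger_gap: 0.0003
```

```bash
python3 - <<'E'
from go import *
t=W(p,(-.125-.06,-.046,.036))
rep(t,p[2]+np.pi/2)
E
```

```text
t 0.9 pos [ 0.3855 -0.262   0.2258] gap 0.0003143588266489449 F [ 0.05  0.13 -0.44] q [-0.79 -0.02  1.8   0.    1.37  0.61]
axes [[-0.984, -0.004, 0.176], [-0.176, 0.009, -0.984], [0.002, -1.0, -0.01]]
shift units [-0.83  6.36 -3.42] turn units [0.08 0.07 0.02]
fixture coords [-0.2087 -0.1507  0.2258]
```

>>> step_arm(targets="-0.2 0 -0.85 0 0 0 1; -0.2 0 -0.85 0 0 0 1; -0.2 0 -0.85 0 0 0 1; -0.2 0 -0.85 0 0 0 1; 0 0.9 0 0 0 0 1; 0 0.9 0 0 0 0 1; 0 0.9 0 0 0 0 1; 0 0 0 0 0 0 1")

```text
time_s: 1.7
tcp_pos: [0.3891, -0.1554, 0.1424]
ee_rot: [-0.198, 2.136, -2.122]
wrist_force: [-1.2, 0.4, 0.2]
finger_gap: 0.0
```

```bash
python3 - <<'E'
from go import *
t=W(p,(-.125-.06,-.046,.036))
rep(t,p[2]+np.pi/2)
E
```

```text
t 1.7 pos [ 0.3891 -0.1554  0.1424] gap 4.021358668852383e-05 F [-1.25  0.38  0.16] q [-0.59 -0.03  1.99  0.    1.18  0.8 ]
axes [[-0.984, -0.006, 0.179], [-0.179, 0.006, -0.984], [0.004, -1.0, -0.007]]
shift units [-0.09  3.55  0.02] turn units [0.06 0.09 0.04]
fixture coords [-0.1872 -0.0461  0.1424]
```

>>> step_arm(targets="0 0.7 0 0 0 0 1; 0 0.7 0 0 0 0 1; 0 0.7 0 0 0 0 1; 0 0.7 0 0 0 0 1; 0 0.65 0 0.06 0.09 0.04 1; 0 0 0 0 0 0 1; 0 0 0 0 0 0 1; 0 0 0 0 0 0 1")

```text
time_s: 2.5
tcp_pos: [0.3943, -0.1637, 0.0444]
ee_rot: [-0.168, 2.119, -2.141]
wrist_force: [-0.8, 0.2, 0.0]
finger_gap: -0.0
```

```bash
python3 - <<'E'
from go import *
from plant import viewer
t=W(p,(-.125-.06,-.046,.036))
rep(t,p[2]+np.pi/2)
c=viewer.capture("top");s=viewer.capture("side")
a=cv2.resize(c["img"][150:300,240:400],None,fx=2.5,fy=2.5);b=cv2.resize(s["img"][130:280,235:395],None,fx=2.5,fy=2.5)
cv2.imwrite("pics/a1.png",np.hstack([a,b]))
E
```

```text
t 2.5 pos [ 0.3943 -0.1637  0.0444] gap -2.4352381356765763e-05 F [-0.81  0.2   0.01] q [-0.6   0.15  2.06 -0.    0.92  0.81]
axes [[-0.986, 0.01, 0.166], [-0.166, -0.009, -0.986], [-0.008, -1.0, 0.011]]
shift units [ 0.05  0.28 -0.31] turn units [-0.09 -0.02 -0.07]
fixture coords [-0.1836 -0.0552  0.0444]
```

View pics/a1.png

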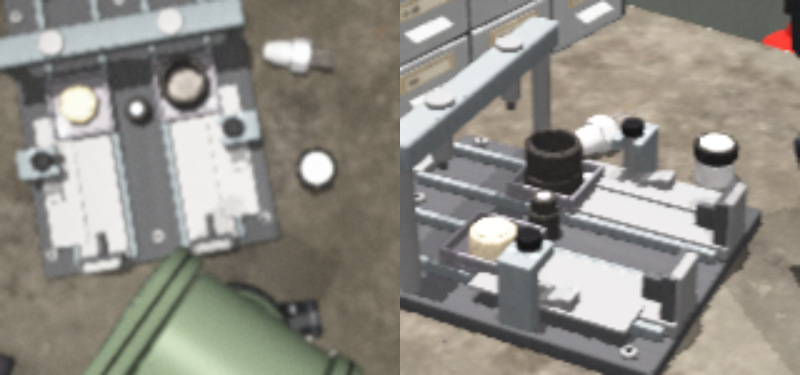

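>>> step_arm(targets="0 0.1 -0.15 0 0 0 1; 0 0.1 -0.15 0 0 0 1; -0.3 0 0 0 0 0 1; -0.3 0 0 0 0 0 1; -0.3 0 0 0 0 0 1; 0 0 0 0 0 0 1; 0 0 0 0 0 0 1; 0 0 0 0 0 0 1")

```text
time_s: 3.4
tcp_pos: [0.4246, -0.15, 0.0404]
ee_rot: [-0.165, 2.112, -2.141]
wrist_force: [0.2, 0.5, 0.9]
finger_gap: 0.0002
```

```bash
python3 - <<'E'
from go import *
from plant import viewer
t=W(p,(-.125-.02,-.046,.036))
rep(t,p[2]+np.pi/2)
s=viewer.capture("side")
cv2.imwrite("pics/a2.png",cv2.resize(s["img"][110:310,235:475],None,fx=3,fy=3))
E
```

```text
t 3.4 pos [ 0.4246 -0.15    0.0404] gap 0.00017489798562773628 F [0.18 0.46 0.91] q [-0.53  0.2   2.01 -0.    0.92  0.87]
axes [[-0.986, 0.015, 0.168], [-0.168, -0.012, -0.986], [-0.013, -1.0, 0.015]]
shift units [-0.21  0.15 -0.03] turn units [-0.12 -0.   -0.11]
fixture coords [-0.1513 -0.0468  0.0404]
```

View pics/a2.png

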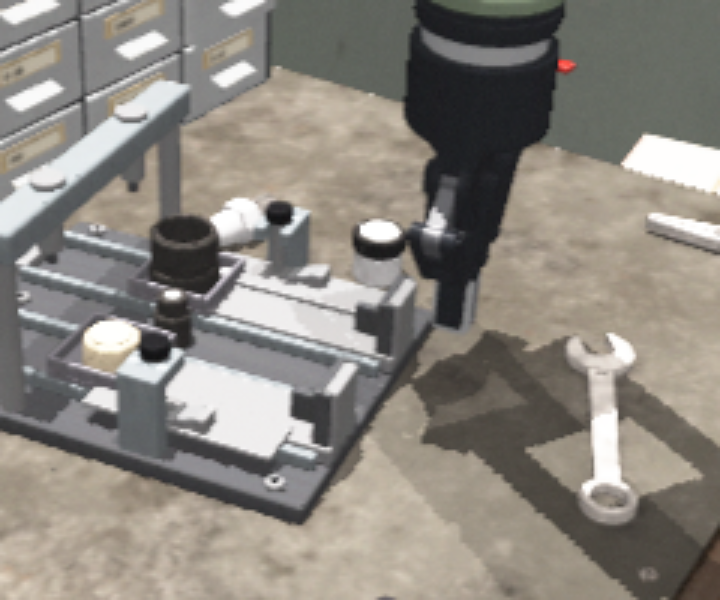

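>>> step_arm(targets="-0.13 0.05 0 0 0 0 1; -0.13 0.05 0 0 0 0 1; -0.13 0.05 0 0 0 0 1; -0.13 0 0 0 0 0 1; -0.13 0 0 0 0 0 1; -0.13 0 0 0 0 0 1; -0.13 0 0 0 0 0 1; -0.13 0 0 0 0 0 1")

```text
time_s: 4.25
tcp_pos: [0.4513, -0.145, 0.0348]
ee_rot: [-0.181, 2.119, -2.146]
wrist_force: [-6.9, -1.4, 4.2]
finger_gap: -0.0003
```

```bash
python3 - <<'E'
from go import *
from plant import viewer
t=W(p,(-.086,-.046,.036))
rep(t,p[2]+np.pi/2)
s=viewer.capture("side")
cv2.imwrite("pics/a3.png",cv2.resize(s["img"][110:310,235:475],None,fx=3,fy=3))
E
```

```text
t 4.25 pos [ 0.4513 -0.145   0.0348] gap -0.0002948272530457961 F [-6.86 -1.39  4.21] q [-0.49  0.26  1.94 -0.01  0.93  0.92]
axes [[-0.986, 0.001, 0.169], [-0.169, -0.012, -0.986], [0.001, -1.0, 0.012]]
shift units [-1.27 -0.04 -0.01] turn units [-0.1   0.01  0.01]
fixture coords [-0.1242 -0.0463  0.0348]
```

View pics/a3.png

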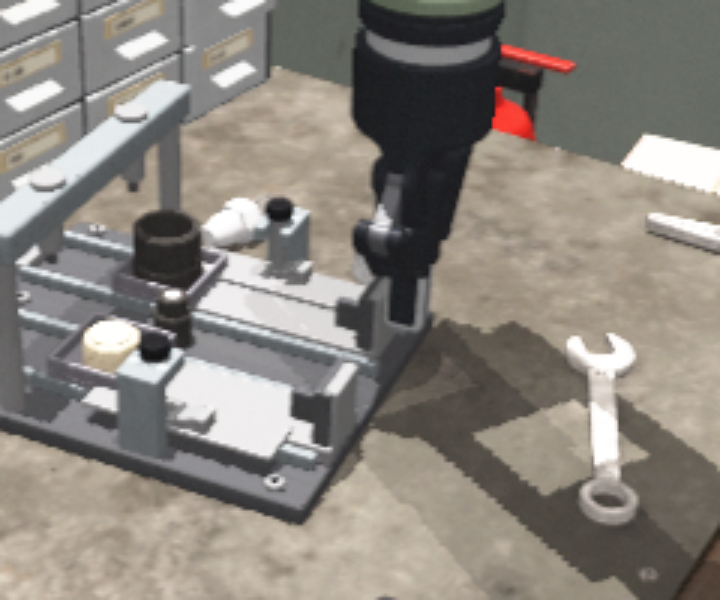

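>>> step_arm(targets="-0.17 0 0 0 0 0 1; -0.17 0 0 0 0 0 1; -0.17 0 0 0 0 0 1; -0.17 0 0 0 0 0 1; -0.17 0 0 0 0 0 1; -0.17 0 0 0 0 0 1; -0.17 0 0 0 0 0 1; -0.17 0 0 0 0 0 1")

```text
time_s: 5.1
tcp_pos: [0.4808, -0.1391, 0.0331]
ee_rot: [-0.219, 2.133, -2.156]
wrist_force: [-6.7, -1.8, 5.2]
finger_gap: 0.0001
```

```bash
python3 - <<'E'
from go import *
from plant import viewer
t=W(p,(-.086,-.046,.036))
rep(t,p[2]+np.pi/2)
s=viewer.capture("side");c=viewer.capture("top");np.savez("side4.npz",**s);np.savez("top4.npz",**c)
cv2.imwrite("pics/a4.png",cv2.resize(s["img"][110:310,235:475],None,fx=3,fy=3))
cv2.imwrite("pics/b4.png",cv2.resize(c["img"][120:270,220:390],None,fx=4,fy=4))
E
```

```text
t 5.1 pos [ 0.4808 -0.1391  0.0331] gap 6.215201002607749e-05 F [-6.73 -1.78  5.21] q [-0.44  0.33  1.86 -0.03  0.98  0.98]
axes [[-0.985, -0.029, 0.172], [-0.172, -0.014, -0.985], [0.031, -0.999, 0.008]]
shift units [-0.27 -0.1   0.02] turn units [-0.07  0.03  0.26]
fixture coords [-0.0942 -0.0455  0.0331]
```

View pics/a4.png

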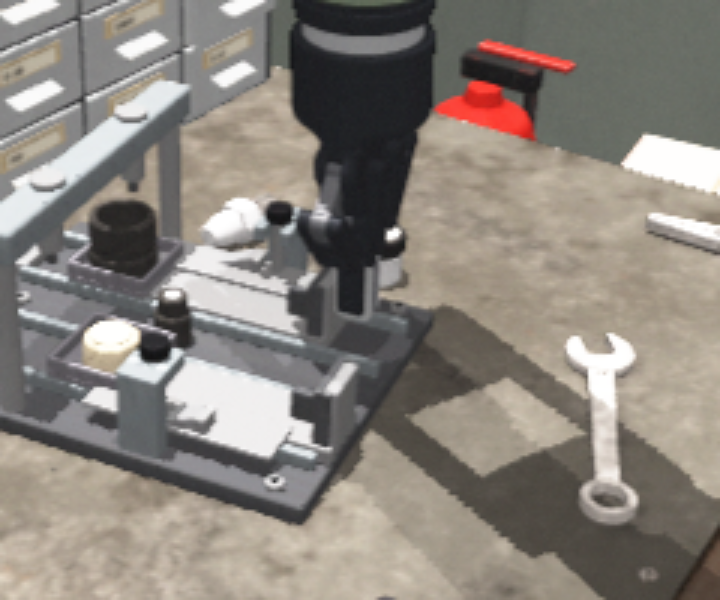

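View pics/b4.png

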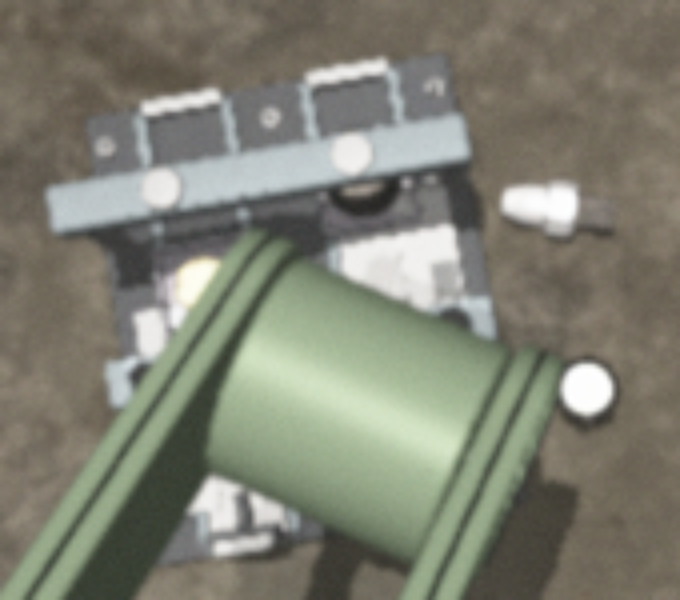

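```bash
python3 - <<'E'
from go import *
S4=np.load("side4.npz")
b=S["img"][130:200,235:395]; 
# template-match collar
t=S["img"][180:206,282:312]
r=cv2.matchTemplate(S4["img"][150:220,240:330],t,cv2.TM_CCOEFF_NORMED);_,m,_,l=cv2.minMaxLoc(r);print(m,l)
du=(240+l[0]-282,150+l[1]-180);print(du)
for d in(.03,.036,.042,.046,.05,.055):
    print(d,np.subtract(J(S,W(p,(.015+d,-.046,.05))),J(S,W(p,(.015,-.046,.05)))))
print(P(S,296,183.8,.062)-P(S4,276,178.3,.062))
E
```

```text
0.7316301465034485 (22, 25)
(-20, -5)
0.03 [-14.71553962  -3.71234321]
0.036 [-17.61719786  -4.4443552 ]
0.042 [-20.50526604  -5.17293876]
0.046 [-22.42314185  -5.65676833]
0.05 [-24.33504799  -6.13909191]
0.055 [-26.71657819  -6.73988928]
[-0.04157775 -0.00523178  0.        ]
```

>>> step_arm(targets="-0.15 0 0 0 0 0 1; -0.15 0 0 0 0 0 1; -0.15 0 0 0 0 0 1; -0.15 0 0 0 0 0 1; -0.05 0 0 0 0 0 1; -0.05 0 0 0 0 0 1; -0.05 0 0 0 0 0 1; -0.05 0 0 0 0 0 1")

```text
time_s: 6.0
tcp_pos: [0.4939, -0.1363, 0.0318]
ee_rot: [-0.255, 2.145, -2.167]
wrist_force: [-6.8, -2.1, 4.4]
finger_gap: -0.0005
```

```bash
python3 - <<'E'
from go import *
from plant import viewer
t=W(p,(-.086,-.046,.036))
rep(t,p[2]+np.pi/2)
s=viewer.capture("side");np.savez("side5.npz",**s)
r=cv2.matchTemplate(s["img"][150:220,240:330],S["img"][180:206,282:312],cv2.TM_CCOEFF_NORMED);_,m,_,l=cv2.minMaxLoc(r);print(m,(240+l[0]-282,150+l[1]-180))
cv2.imwrite("pics/a5.png",cv2.resize(s["img"][110:310,235:475],None,fx=3,fy=3))
E
```

```text
t 6.0 pos [ 0.4939 -0.1363  0.0318] gap -0.000450729037502029 F [-6.8  -2.08  4.45] q [-0.41  0.37  1.81 -0.04  1.02  1.  ]
axes [[-0.983, -0.059, 0.175], [-0.175, -0.015, -0.984], [0.061, -0.998, 0.005]]
shift units [ 0.18 -0.13  0.03] turn units [-0.04  0.06  0.51]
fixture coords [-0.0808 -0.0449  0.0318]
0.8233363628387451 (-27, -7)
```

View pics/a5.png

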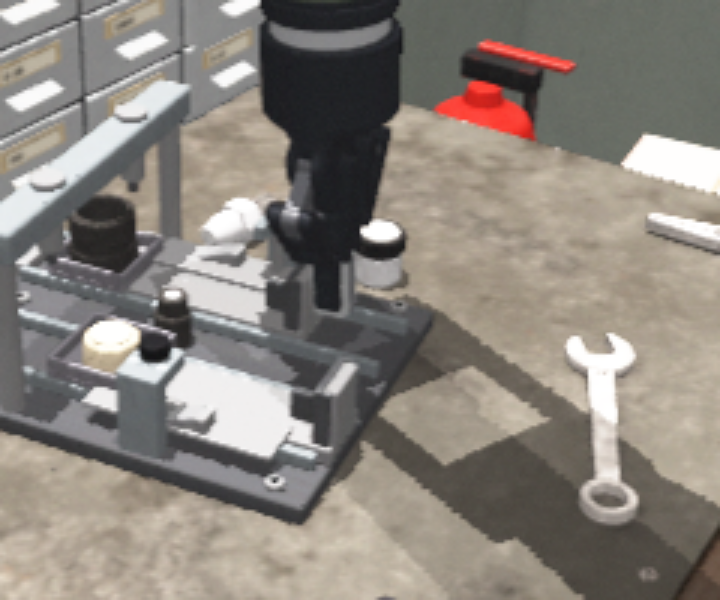

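>>> step_arm(targets="0.7 0 0 0 0 0 1; 0.8 0 0 0 0 0 1; 0.8 0 0 0 0 0 1; 0.7 0 0 0 0 0 1; 0.3 0 0 0 0 0 1; 0 0 0 0 0 0 1; 0 0 0 0 0 0 1; 0 0 0 0 0 0 1")

```text
time_s: 6.85
tcp_pos: [0.4017, -0.1543, 0.0387]
ee_rot: [-0.238, 2.137, -2.164]
wrist_force: [-0.6, -0.0, -0.5]
finger_gap: 0.0001
```

```bash
python3 - <<'E'
from go import *
from plant import viewer
t=W(p,(-.2,-.046,.036))
rep(t,p[2]+np.pi/2)
s=viewer.capture("side");np.savez("side6.npz",**s)
r=cv2.matchTemplate(s["img"][150:220,240:330],S["img"][180:206,282:312],cv2.TM_CCOEFF_NORMED);_,m,_,l=cv2.minMaxLoc(r);print(m,(240+l[0]-282,150+l[1]-180))
cv2.imwrite("pics/a6.png",cv2.resize(s["img"][110:310,235:475],None,fx=3,fy=3))
E
```

```text
t 6.85 pos [ 0.4017 -0.1543  0.0387] gap 9.383236084424224e-05 F [-0.6  -0.04 -0.47] q [-0.54  0.2   2.02 -0.05  0.96  0.88]
axes [[-0.984, -0.044, 0.174], [-0.174, -0.017, -0.985], [0.047, -0.999, 0.009]]
shift units [ 0.84  0.13 -0.05] turn units [-0.07  0.05  0.39]
fixture coords [-0.1747 -0.0472  0.0387]
0.6750116348266602 (-16, -4)
```

View pics/a6.png

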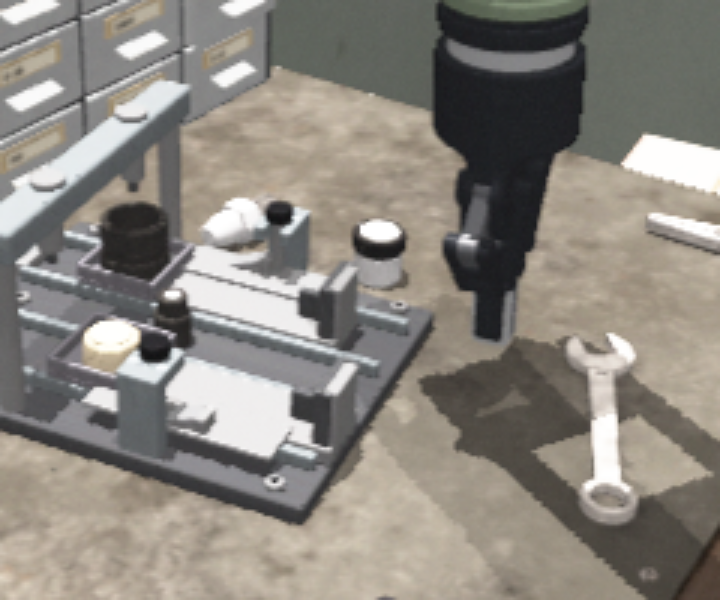

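>>> step_arm(targets="0.3 -0.8 0 0 0 0 1; 0.2 -0.8 0 0 0 0 1; 0 -0.8 0 0 0 0 1; 0 -0.5 0 0 0 0 1; 0 0 0 0 0 0 1; 0 0 0 0 0 0 1; 0 0 0 0 0 0 1; 0 0 0 0 0 0 1")

```text
time_s: 7.7
tcp_pos: [0.3938, -0.1545, 0.1273]
ee_rot: [-0.243, 2.137, -2.16]
wrist_force: [-1.1, 0.9, 0.3]
finger_gap: 0.0
```

```bash
python3 - <<'E'
from go import *
from plant import viewer
S6=np.load("side6.npz")
rep(W(p,(-.2,-.046,.036)),p[2]+np.pi/2)
s=viewer.capture("side");c=viewer.capture("top")
r=cv2.matchTemplate(s["img"][150:220,240:330],S["img"][180:206,282:312],cv2.TM_CCOEFF_NORMED);_,m,_,l=cv2.minMaxLoc(r);print(m,(240+l[0]-282,150+l[1]-180))
r=cv2.matchTemplate(s["img"][150:220,240:330],S6["img"][170:206,262:300],cv2.TM_CCOEFF_NORMED);_,m,_,l=cv2.minMaxLoc(r);print("vs6",m,(240+l[0]-262,150+l[1]-170))
print("plate corner latched pred",J(S,W(p,(-.089,-.031,.056))),"home",J(S,W(p,(-.125,-.031,.056))))
a=cv2.resize(s["img"][130:280,235:395],None,fx=2.5,fy=2.5);b=cv2.resize(c["img"][120:270,230:390],None,fx=2.5,fy=2.5)
cv2.imwrite("pics/a7.png",np.hstack([b,a]))
E
```

```text
t 7.7 pos [ 0.3938 -0.1545  0.1273] gap 5.626700755187365e-06 F [-1.09  0.85  0.29] q [-0.55  0.03  1.98 -0.04  1.17  0.86]
axes [[-0.983, -0.045, 0.178], [-0.178, -0.015, -0.984], [0.047, -0.999, 0.006]]
shift units [ 0.44  3.07 -0.03] turn units [-0.06  0.08  0.39]
fixture coords [-0.1825 -0.0461  0.1273]
0.6751964688301086 (-16, -4)
vs6 0.9995084404945374 (0, 0)
plate corner latched pred (np.float64(347.8722914137906), np.float64(205.44000646616527)) home (np.float64(367.9119680177152), np.float64(210.5261564377335))
```

View pics/a7.png

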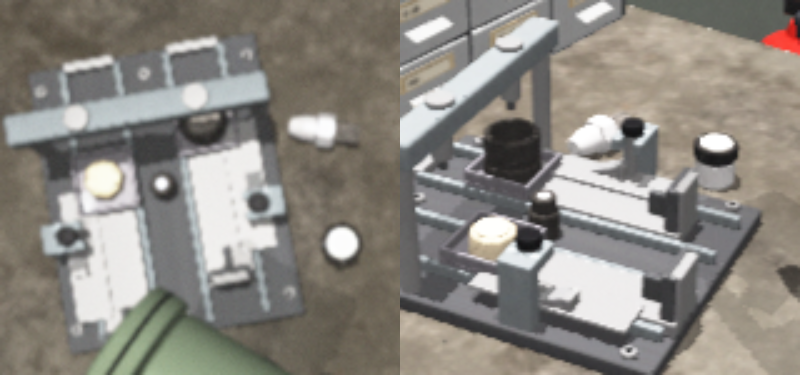

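The right shuttle, with its plate now at about (230,275) in the left panel, is holding mid-travel. The collar is upright in its nest at (512,150) in the right panel. The plug, spacer, jar and fitting haven't moved, and the left shuttle is at home.

```bash
python3 -c "
from plant import job; print(job.job_done())"
```

```text
the job is handed in; nothing more can be done
None
```

The shuttle carrying the black collar (the right one) is latched in the middle of its travel, and I handed the job in at about 7.8 s. I pushed its plate with the shut fingertips to about 55 mm of travel, then backed straight off so the spring brought it back onto the pin. The highest wrist force I read was about 9 N, with readings taken only between moves.

**Last checks:**
- **Latch:** Two pictures 0.85 s apart, the second with the arm lifted clear, show no movement of the shuttle or the collar. Image matching put the travel at 32–34 mm, a little under the nominal 36 mm. The match score was weak (0.68) because the view had changed, and matching is only good to about 2 mm. The shuttle would have gone home if it were not latched.
- **Collar:** It stands upright in its nest by the punch.
- **Everything else:** By eye in both pictures, the left shuttle is at home with the plug, and the spacer, jar and fitting have not moved.

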